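# Caddy from under the counter light onto the display stand

### The arm

A 6-joint arm with a two-finger parallel gripper is mounted at the origin on the work surface. World frame = base frame: x ahead of the robot, y to its left, z up, the work surface at z = 0. Lengths are in mm, angles in rad, forces in N, time in s.
With the tool pointing down it reaches from about 300 to 775 mm from the base axis. Payload 14.6 kg.
Tool frame: the origin (TCP) lies on the centre line of the jaws, within the pads' length; the fingertips stand ahead of it and the grasp point (between the pads) is the TCP (manip.tip_reach is the z of the fingertips in the tool frame, in mm); z points along the fingers, y is the direction in which the jaws open and shut (so a half turn about z gives the same grasp; the last joint's range is limited). The gripper opens to 94 mm and grips with 3 to 60 N. Pads are 16 mm wide; open, the fingers measure 119 mm over their backs; the gripper's body (75 mm by 177 mm) begins 78 mm behind the grasp point.
Start: joints at [-1.265, 0.3, 1.521, -0, 1.321, -0.067], TCP at [200.316, -512.213, 185.646] pointing down, gripper open.
Joint ranges: [-3.03, 3.03], [-0.79, 2.21], [0.23, 2.52], [-1.04, 4.18], [0, 3.07], [-2.55, 2.55]. Speed limits (rad/s): [2.22, 2.22, 2.57, 3.14, 3.14, 3.14].

### API

Orientations are given as [roll, pitch, yaw] about the fixed x, y, z axes, in that order (R = Rz(yaw) Ry(pitch) Rx(roll)).
In Python, from cell import manip, camera, search_frame, masks_of, tip_of gives the robot as it stands.
- The arm moves only by the tool send_rows, never from a script. Its argument "plan" is a list of rows, each an object with "travel": the shift along the tool's x, y, z in mm, a list of three; "delta_rot": the turn, a rotation vector about the tool's x, y, z in degrees, a list of three; "fingers": the gripper's target within -1 to 1 (shut at 1, half-way at 0, fully open at -1). In form: [{"travel": [dx, dy, dz], "delta_rot": [wx, wy, wz], "fingers": fingers}, ...]. A call has 1 to 20 rows; each row shifts and turns the commanded pose from where the row before left it, along the tool's axes as they then stand; what a row does not reach is not made up. A row lasts 1/8 s, in which the tool goes at most 62.5 mm and 10.7 degrees, less where a joint would pass 70% of its speed; a pose out of reach is approached as far as the arm can. A call is refused whole if a number of a shift passes 62.5 or a number of a turn 10.7, either way. A call with a gripper value outside its range is refused whole. The fingers move at their own pace and stop on an object; "grip_force" is the grip in N (left out, the last holds). Time passes only in rows, so rows that do not move let the fingers close. It gives the time, the measured TCP pose, the force and the opening at its end, in the units of the state.
- manip.read_state(): the state, without advancing time (a new reading comes with each control period).
- camera(name): name is "side" or "top" or "wrist"; returns a dict with "color" (420x560x3 uint8, red, green, blue), "z_map" (420x560 float32, mm along the optical axis (not along the pixel's ray), 0 where there is no reading), "fov_y" (degrees; the focal length in pixels is half the picture's height over the tangent of half this angle, whatever the lens; pixels are square), "cx", "cy" (the principal point, pixels), "world_from_camera" (4x4, takes a point from camera to world coordinates); the wrist camera has in their place "tool_from_camera" (4x4, takes a point from camera to tool coordinates, whose origin is the TCP and whose axes are the flange's). Camera axes: x right, y up, looking along -z (the intrinsics and any distortion apply to the point x, -y, -z); pixel columns grow to the right and rows downward; lengths in mm; the calibration is good to about 2 mm. The wrist camera is an equidistant fisheye: a pixel r from the principal point sees the ray r / f radians off the axis. A picture is of the moment at which its call begins: read the wrist's pose just before it.
- manip.sign_off(): hands the job in, once; it reports no verdict.
Trained networks look in the newest picture that a camera, given by its name, has taken for a name from the list of things; names that differ only in an ending like _2 or _b are one class to them, and where a whole thing is asked for, a point or a joint stands for the part that bears it (a point fixed in the world has none). Each returns a list of dicts, best first, with "confidence" (0 to 1); they miss things now and then, are a little off and sometimes report something else, mostly with a low value. They report only what shows in the picture. A call takes as long as a camera call. They do not tell look-alikes from the thing itself.
- search_frame(name, camera): "at" ([x, y, z] in mm, in the coordinates of the camera as it stood for that picture, good to about 4 mm: the middle of the surface that is visible of it).
- masks_of(name, camera): "region" (420x560 bool, what is visible of it).
- tip_of(name, camera): "at" ([x, y, z] in mm, in the coordinates of the camera as it stood for that picture, good to about 4 mm: a listed point, or the origin of a listed thing).
The state is a dict: "clock": time; "joints": joint angles; "qd": joint speeds; "effort": joint torques, N m; "eef_pos": TCP position; "eef_rot": TCP orientation; "wrist_force": force on the tool from outside, world axes, zero at the start; "moment": the same for the moment, N m; "finger_gap": finger opening in mm.
Only numpy, scipy, OpenCV 4.12 (cv2) and the standard library are available. Lean on these libraries where they do the work, as an engineer would, in place of code of your own. Each camera call takes 0.05 s, during which the arm holds its last target. There are 200 camera calls.

### The job

Take the brass-handled boxwood caddy of cream tuner buttons out from under the counter light by its handle, and set it down gently in the middle of the round display stand, standing level with all three buttons still in it. Keep the caddy roughly level on the way, do not bump the light, and leave the other things on the counter where they are.

Things in the scene. Friction and masses are not known exactly. Their poses are not given: they have to be found in the camera images.
- caddy: the caddy to move: open boxwood box 90 (x) x 64 (y) x 38 mm high, walls 4 mm, with a fixed square brass arch handle along its x axis; 0.18 to 0.36 kg. Origin: centre of the underside, z up. It stands on the riser under the light bar with its -x side towards the robot
- caddy_handle: the brass arch of that caddy, same origin and axes as the caddy: uprights at x = +-43 mm, joined by a level crossbar 92 mm long (x), 12 mm wide (y), 12 mm high, its top 104 mm above the caddy's underside
- caddy_grip (a point): centre of the brass crossbar, 98 mm above the caddy's underside; axes as the caddy
- button0: cream tuner button, 19 mm diameter, 12 mm high, 10 g, loose in the brass-handled caddy; origin: centre of its underside
- button1: another such button in the caddy
- button2: the third button in the caddy
- riser: dark wooden block under the light, fixed, 130 (x) x 370 (y) x 80 mm high, on which both caddies stand; origin: centre of its underside
- light: counter light, fixed: a slim aluminium bar 470 mm long (y), 30 mm wide (x), 24 mm high, underside 328 mm above the counter, on two 16 mm posts at y = +-220 mm. Origin: on the counter below the bar's middle; its x axis points away from the robot
- light_bar (a point): middle of the light bar's underside
- stand: round display stand, fixed: 110 mm foot, telescopic stem, level plate 124 mm across topped by a springy blue cloth cushion (120 mm across, gives at most 8 mm, 2 N per mm). Origin: centre of the foot underside, on the stem axis. The cushion top is 115 to 190 mm above the counter; this height differs each time, is not reported and must be felt or seen
- other_caddy: bystander: an identical caddy with a black handle, also on the riser; origin: centre of the underside
- bottleneck: bystander: green glass tube 28 mm across, 55 mm high, standing in the black-handled caddy; origin: centre of its lower end
- slide: bystander: brass slide, tube 26 mm across, 60 mm high, standing on the counter; origin: centre of its lower end
- tin: bystander: closed round boxwood pick tin, 74 mm across, 39 mm high; origin: centre of its underside
- tuner: bystander: black clip-on tuner 30 x 50 x 22 mm lying on the counter; origin: centre of its underside
- clip_post: bystander, fixed: steel spring clip holding two tortoiseshell picks on a post 172 mm tall with a 70 mm wooden foot; origin: centre of the foot's underside
There are look-alikes about, which are no part of the job. Leave any blue or orange look-alike of the caddy alone.

How it is judged:
By the outcome, as a careful person would: the job done as asked, in the order asked, and still so for the second after the job is handed in, with the robot touching nothing.
It also fails if it takes over 61 s, if anything falls off the work surface, if the arm or the gripper's body presses on something with over 40 N, if the wrist force passes 120 N, or if a joint passes its speed limit or range.

## Working session

There is one attempt and no reset: what is moved stays moved. The work goes in short steps, Python scripts to look and compute and a tool call to move; the robot and the scene stay as the last step left them, time stands still between calls to the robot, and variables do not carry over. Pictures are saved under pics/ and viewed, about 8 in all and at most 12, crops included, and the job is handed in when it is done.

Besides the shell and the picture viewer there is one more tool, called after "Call:" in YAML: its name, and indented under it one key for each argument. send_rows: Moves the arm, as the interface text tells. Its arguments: {"type":"object","properties":{"plan":{"type":"array"},"grip_force":{"type":"number"}},"required":["plan"]}

```bash
mkdir -p pics; cat > h.py <<'E'
import numpy as np, cv2
from cell import manip, camera, search_frame, masks_of, tip_of
from scipy.spatial.transform import Rotation as R
def Tw(): 
    s=manip.read_state(); T=np.eye(4); T[:3,:3]=R.from_euler('xyz',s['eef_rot']).as_matrix(); T[:3,3]=s['eef_pos']; return T
def snap(n):
    T=Tw(); c=camera(n); c['W']=c['world_from_camera'] if n!='wrist' else T@c['tool_from_camera']; return c
def cloud(c):
    z=c['z_map'].astype(float); h,w=z.shape; f=h/2/np.tan(np.radians(c['fov_y']/2))
    u,v=np.meshgrid(np.arange(w),np.arange(h)); x=(u-c['cx'])/f; y=(v-c['cy'])/f
    if 'tool_from_camera' in c:
        r=np.hypot(x,y)+1e-9; k=np.tan(np.minimum(r,1.5))/r; x=x*k;y=y*k
    P=np.stack([x*z,-y*z,-z,np.ones_like(z)],-1)@np.array(c['W']).T
    return P[...,:3]
def w(c,p): return (np.array(c['W'])@np.append(p,1))[:3].round(0)
def px(c,p):
    q=np.linalg.inv(c['W'])@np.append(p,1); f=210/np.tan(np.radians(c['fov_y']/2))
    return (c['cx']+f*q[0]/-q[2], c['cy']+f*q[1]/q[2])
def save(c,n,crop=None,s=1):
    im=c['color'][...,::-1]
    if crop: a,b,d,e=crop; im=im[b:e,a:d]
    cv2.imwrite('pics/'+n,cv2.resize(im,None,fx=s,fy=s,interpolation=cv2.INTER_CUBIC))
E
python3 - <<'E'
from h import *
print(manip.read_state(), manip.tip_reach)
for n in ['top','side']:
    c=snap(n); save(c,n+'.png',s=1.4)
    print(n,np.round(c['W'],2).tolist())
    for t in ['caddy','caddy_grip','other_caddy','riser','light','light_bar','stand','slide','tin','tuner','clip_post']:
        print(t,[(w(c,d['at']).tolist(),[int(a) for a in px(c,w(c,d['at']))],round(d['confidence'],2)) for d in tip_of(t,n)[:4]])
E
```

```text
{'clock': 0.0, 'joints': array([-1.26459337e+00,  3.00461188e-01,  1.52161240e+00,  5.78562564e-06,
        1.32069119e+00, -6.66225489e-02]), 'qd': array([-0.00057984, -0.00102851,  0.00044143, -0.00085304, -0.00152848,
       -0.00203325]), 'effort': array([ 1.29954356e-04, -5.31808734e+01, -3.52736843e+01,  7.08307000e-02,
        2.43933045e-02, -8.85335999e-05]), 'eef_pos': array([ 200.23410906, -511.93735436,  185.07853429]), 'eef_rot': array([-3.14042351e+00, -8.36232594e-05,  3.72824018e-01]), 'wrist_force': array([ 0.11716941, -0.51318612,  0.123843  ]), 'moment': array([0.03796912, 0.03042762, 0.00182919]), 'finger_gap': 94.04426913848351} 19.0
top [[0.02, 0.98, -0.18, 334.56], [-1.0, 0.02, -0.02, 23.55], [-0.02, 0.18, 0.98, 1526.67], [0.0, 0.0, 0.0, 1.0]]
caddy [([439.0, 96.0, 1.0], [262, 268], 0.91), ([596.0, 239.0, 81.0], [213, 211], 0.87), ([610.0, 11.0, 85.0], [291, 208], 0.66), ([420.0, 298.0, 4.0], [195, 273], 0.6)]
caddy_grip [([440.0, 103.0, 98.0], [258, 265], 0.96), ([597.0, 237.0, 177.0], [209, 205], 0.95), ([420.0, 293.0, 101.0], [190, 271], 0.79)]
other_caddy [
[... 748 characters left out ...]
], [227, 258], 0.82), ([594.0, 233.0, 79.0], [264, 197], 0.62)]
caddy_grip [([437.0, 98.0, 93.0], [225, 232], 0.97), ([417.0, 292.0, 97.0], [201, 194], 0.85), ([593.0, 232.0, 171.0], [262, 171], 0.62), ([779.0, -20.0, 2.0], [356, 252], 0.59)]
other_caddy [([622.0, -0.0, 78.0], [304, 241], 0.78), ([732.0, -223.0, -3.0], [383, 312], 0.22)]
riser [([604.0, 116.0, -4.0], [281, 240], 0.92), ([623.0, -1.0, 76.0], [304, 242], 0.15)]
light [([593.0, 231.0, 172.0], [262, 171], 0.73)]
light_bar [([594.0, 116.0, 329.0], [276, 138], 0.91)]
stand [([528.0, -330.0, -4.0], [328, 381], 0.64)]
slide []
tin [([407.0, 444.0, 1.0], [192, 195], 0.52)]
tuner [([376.0, -87.0, -0.0], [225, 314], 0.75)]
clip_post []
```

View pics/top.png

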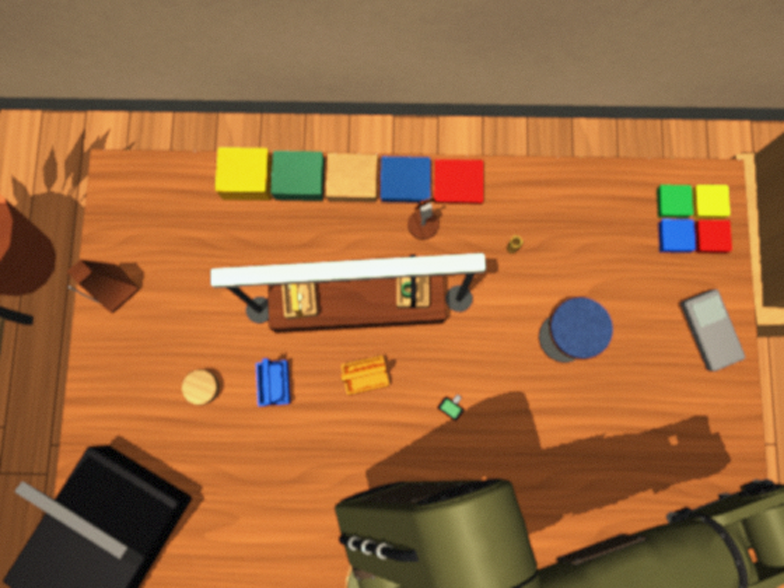

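View pics/side.png

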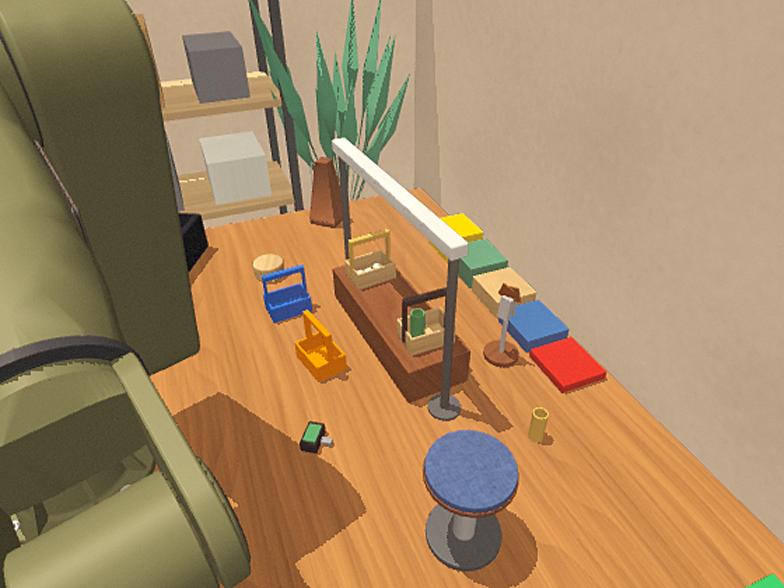

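Top view (viewer scale 1.4): the caddies are blue at (273,382), orange at (365,374), black-handled with the green tube at (412,290), and yellow/brass-handled at (299,297) on the riser under the bar. The last one fits: boxwood, brass handle and cream buttons. I'll confirm it in a crop and measure.

```bash
python3 - <<'E'
from h import *
print([a for a in dir(manip) if a[0]!='_'])
c=snap('side'); P=cloud(c); save(c,'crop.png',(225,140,345,270),5)
t=snap('top'); Q=cloud(t)
for nm,c,P in [('side',c,P),('top',t,Q)]:
    def box(a): 
        lo,hi=np.array(a).T; return P[((P>lo)&(P<hi)).all(-1)]
    b=box([(530,660),(190,280),(172,200)]); print(nm,'handle',len(b),np.median(b,0).round(1),np.percentile(b,[2,98],0).round(0).tolist())
    if len(b)>10:
        xy=b[:,:2]-b[:,:2].mean(0); v=np.linalg.svd(xy)[2][0]; print('dir deg',np.degrees(np.arctan2(v[1],v[0])))
    b=box([(450,620),(-410,-250),(100,210)]); print('cushion',len(b),np.percentile(b,[2,50,98],0).round(1).tolist())
    b=box([(500,700),(-150,400),(300,380)]); print('bar',np.percentile(b,[2,50,98],0).round(0).tolist())
    print('bar slope',np.polyfit(b[:,1],b[:,0],1))
    b=box([(500,700),(-60,300),(70,90)]); print('riser',np.percentile(b,[2,50,98],0).round(0).tolist())
E
```

```text
['Unreachable', 'read_state', 'sign_off', 'tip_reach']
side handle 153 [592.8 228.9 181. ] [[550.0, 221.0, 172.0], [638.0, 241.0, 185.0]]
dir deg -172.4639208903112
cushion 3390 [[472.9, -390.3, 146.6], [525.9, -340.9, 159.7], [583.2, -280.2, 161.9]]
bar [[565.0, -119.0, 308.0], [593.0, 32.0, 352.0], [622.0, 331.0, 354.0]]
bar slope [-8.20450625e-02  5.97934945e+02]
riser [[534.0, -57.0, 73.0], [583.0, 102.0, 79.0], [673.0, 271.0, 89.0]]
top handle 94 [575.8 233.5 183.6] [[550.0, 226.0, 176.0], [601.0, 241.0, 189.0]]
dir deg -172.12791818693296
cushion 1598 [[474.9, -380.6, 149.4], [529.6, -324.9, 160.4], [584.7, -269.6, 167.0]]
bar [[566.0, -105.0, 337.0], [593.0, 118.0, 354.0], [621.0, 342.0, 359.0]]
bar slope [-7.77261505e-02  6.02515666e+02]
riser [[535.0, -52.0, 74.0], [584.0, 118.0, 81.0], [638.0, 294.0, 88.0]]
```

View pics/crop.png

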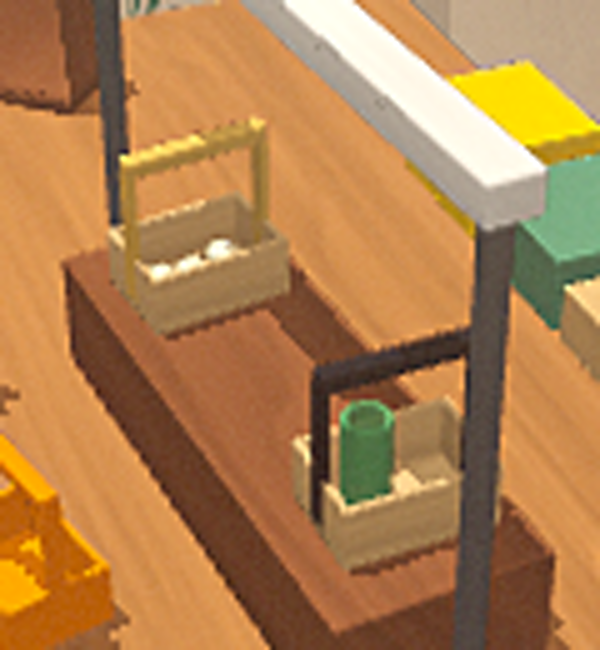

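Crop confirmed: the boxwood box with the brass arch and cream buttons at crop (195,250) is the target. The black-handled caddy holds the green tube. Grip is at about (594,233,178) with the handle heading 7.5°, and the stand top is about z=161. A vertical gripper would hit the bar, so I'll come in tilted about 45-50° from the robot side. First move: rise and swing close to the base.

Call:
send_rows:
  plan:
    - {"travel": [0, 0, -40], "delta_rot": [0, 0, 0], "fingers": -1}
    - {"travel": [0, 0, -40], "delta_rot": [0, 0, 0], "fingers": -1}
    - {"travel": [0, 0, -35], "delta_rot": [0, 0, 0], "fingers": -1}
    - {"travel": [28, -33.5, 0], "delta_rot": [0, 0, 0], "fingers": -1}
    - {"travel": [28, -33.5, 0], "delta_rot": [0, 0, 0], "fingers": -1}
    - {"travel": [28, -33.5, 0], "delta_rot": [0, 0, 0], "fingers": -1}
    - {"travel": [28, -33.5, 0], "delta_rot": [0, 0, 0], "fingers": -1}
    - {"travel": [28, -33.5, 0], "delta_rot": [0, 0, 0], "fingers": -1}
    - {"travel": [28, -33.5, 0], "delta_rot": [0, 0, 0], "fingers": -1}
    - {"travel": [28, -33.5, 0], "delta_rot": [0, 0, 0], "fingers": -1}
    - {"travel": [28, -33.5, 0], "delta_rot": [0, 0, 0], "fingers": -1}
    - {"travel": [28, -33.5, 0], "delta_rot": [0, 0, 0], "fingers": -1}
    - {"travel": [28, -33.5, 0], "delta_rot": [0, 0, 0], "fingers": -1}
    - {"travel": [28, -33.5, 0], "delta_rot": [0, 0, 0], "fingers": -1}
    - {"travel": [28, -33.5, 0], "delta_rot": [0, 0, 0], "fingers": -1}
    - {"travel": [28, -33.5, 0], "delta_rot": [0, 0, 0], "fingers": -1}
    - {"travel": [28, -33.5, 0], "delta_rot": [0, 0, 0], "fingers": -1}
    - {"travel": [28, -33.5, 0], "delta_rot": [0, 0, 0], "fingers": -1}
    - {"travel": [28, -33.5, 0], "delta_rot": [0, 0, 0], "fingers": -1}

```text
clock: 3.68
eef_pos: [422.6, 151.7, 300.8]
eef_rot: [3.142, -0.0, 0.373]
wrist_force: [0.5, -1.0, -0.1]
finger_gap: 93.5
```

Call:
send_rows:
  plan:
    - {"travel": [0, 0, 0], "delta_rot": [0, 0, 7], "fingers": -1}
    - {"travel": [0, 0, 0], "delta_rot": [0, 0, 7], "fingers": -1}
    - {"travel": [0, 0, 0], "delta_rot": [0, 7.5, 0], "fingers": -1}
    - {"travel": [0, 0, 0], "delta_rot": [0, 7.5, 0], "fingers": -1}
    - {"travel": [0, 0, 0], "delta_rot": [0, 7.5, 0], "fingers": -1}
    - {"travel": [0, 0, 0], "delta_rot": [0, 7.5, 0], "fingers": -1}
    - {"travel": [0, 0, 0], "delta_rot": [0, 7.5, 0], "fingers": -1}
    - {"travel": [0, 0, 0], "delta_rot": [0, 7.5, 0], "fingers": -1}
    - {"travel": [0, 0, 0], "delta_rot": [0, 0, 0], "fingers": -1}

```text
clock: 4.8
eef_pos: [421.3, 150.1, 300.1]
eef_rot: [3.141, -0.785, 0.129]
wrist_force: [0.7, -0.7, 1.3]
finger_gap: 93.9
```

```bash
python3 - <<'E'
from h import *
s=manip.read_state(); print(s['joints'].round(3),s['eef_pos'].round(1)); T=Tw(); print(T[:3,:3].round(3))
c=snap('wrist'); P=cloud(c); save(c,'w1.png',s=1.4); print(c['tool_from_camera'])
for n in ['caddy','caddy_grip','light_bar']:
    print(n,[(w(c,d['at']).tolist(),round(d['confidence'],2)) for d in tip_of(n,'wrist')[:3]])
b=P[((P>[530,190,172])&(P<[670,290,200])).all(-1)]; print(len(b),np.percentile(b,[2,50,98],0).round(1).tolist())
if len(b)>9: print(np.degrees(np.arctan(np.polyfit(b[:,0],b[:,1],1)[0])))
E
```

```text
[ 0.37  -0.469  2.159 -0.265  0.698  1.948] [421.3 150.1 300.1]
[[ 0.702  0.129  0.701]
 [ 0.091 -0.992  0.091]
 [ 0.707  0.    -0.708]]
[[ 2.29720694e-04  9.71445252e-01  2.37263715e-01  6.87249327e+01]
 [ 9.99999484e-01  1.16447670e-05 -1.01588576e-03 -5.24027063e-01]
 [-9.89640275e-04  2.37263826e-01 -9.71444748e-01 -1.98520397e+02]
 [ 0.00000000e+00  0.00000000e+00  0.00000000e+00  1.00000000e+00]]
caddy [([598.0, 230.0, 79.0], 0.82), ([419.0, 295.0, -2.0], 0.79)]
caddy_grip [([437.0, 97.0, 98.0], 0.93), ([598.0, 232.0, 179.0], 0.6)]
light_bar [([597.0, 118.0, 333.0], 0.94)]
592 [[551.4, 224.0, 174.2], [590.0, 232.6, 183.4], [638.9, 243.5, 184.8]]
7.25089548059965
```

Call:
send_rows:
  plan:
    - {"travel": [14.4, -20.1, 20], "delta_rot": [0, 0, 0], "fingers": -1}
    - {"travel": [14.4, -20.1, 20], "delta_rot": [0, 0, 0], "fingers": -1}
    - {"travel": [14.4, -20.1, 20], "delta_rot": [0, 0, 0], "fingers": -1}
    - {"travel": [0, 0, 25], "delta_rot": [0, 0, 0], "fingers": -1}
    - {"travel": [0, 0, 25], "delta_rot": [0, 0, 0], "fingers": -1}
    - {"travel": [0, 0, 25], "delta_rot": [0, 0, 0], "fingers": -1}
    - {"travel": [0, 0, 25], "delta_rot": [0, 0, 0], "fingers": -1}
    - {"travel": [0, 0, 0], "delta_rot": [0, 0, 0], "fingers": -1}

```text
clock: 6.0
eef_pos: [557.7, 227.8, 216.3]
eef_rot: [3.14, -0.782, 0.128]
wrist_force: [0.2, 0.7, 0.2]
finger_gap: 94.3
```

```bash
python3 - <<'E'
from h import *
s=manip.read_state(); print(s['joints'].round(3),s['eef_pos'].round(1),s['eef_rot'].round(3),s['wrist_force'].round(1))
c=snap('wrist'); P=cloud(c); save(c,'w2.png',s=1.4); T=Tw()
b=P[((P>[530,190,172])&(P<[670,290,200])).all(-1)]; print(len(b),np.percentile(b,[2,50,98],0).round(1).tolist())
k=(b[:,2]>179)&(abs(b[:,0]-595)<40)
p=np.polyfit(b[k,0],b[k,1],1);print(np.degrees(np.arctan(p[0])),np.polyval(p,595))
print('to grip in tool', (T[:3,:3].T@(np.array([595,np.polyval(p,595),178])-T[:3,3])).round(1))
E
```

```text
[ 0.428  0.038  1.96  -0.519  0.437  2.265] [557.7 227.8 216.3] [ 3.14  -0.782  0.128] [0.2 0.7 0.2]
1568 [[551.2, 224.8, 176.4], [587.7, 233.9, 183.6], [639.2, 243.8, 184.9]]
7.486125328183455 234.55790779453955
to grip in tool [-0.8 -1.7 54.9]
```

View pics/w2.png

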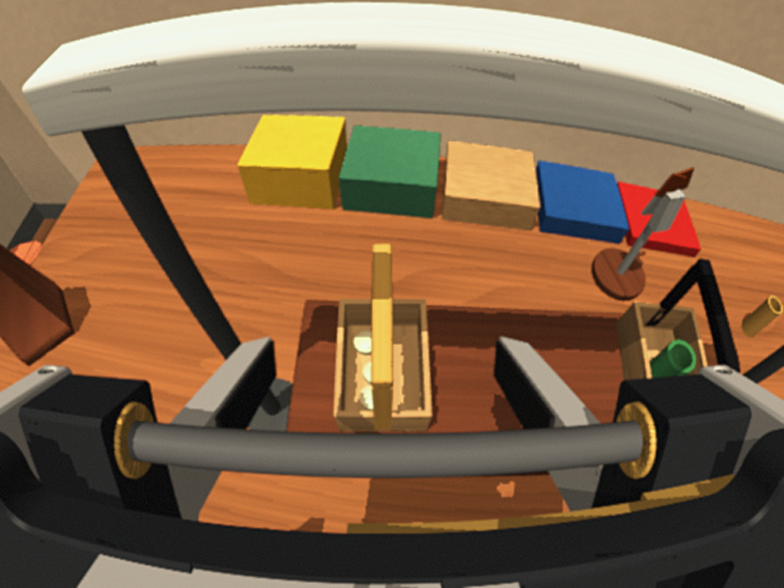

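The caddy handle is centred between the open fingers at (382,330), the bar is well above, and the buttons are visible at (365,345-395). The wrist is nearing its joint 5/6 limits, so I'll ease the tilt by 7° and then go in.

Call:
send_rows:
  plan:
    - {"travel": [0, 0, 0], "delta_rot": [0, -3.5, 0], "fingers": -1}
    - {"travel": [0, 0, 0], "delta_rot": [0, -3.5, 0], "fingers": -1}
    - {"travel": [1.2, -0.3, 11], "delta_rot": [0, 0, 0], "fingers": -1}
    - {"travel": [1.2, -0.3, 11], "delta_rot": [0, 0, 0], "fingers": -1}
    - {"travel": [1.2, -0.4, 11], "delta_rot": [0, 0, 0], "fingers": -1}
    - {"travel": [1.2, -0.4, 11], "delta_rot": [0, 0, 0], "fingers": -1}
    - {"travel": [1.2, -0.4, 11], "delta_rot": [0, 0, 0], "fingers": -1}
    - {"travel": [0, 0, 0], "delta_rot": [0, 0, 0], "fingers": -1}

```text
clock: 7.05
eef_pos: [595.3, 235.0, 177.4]
eef_rot: [3.141, -0.662, 0.129]
wrist_force: [-0.4, 0.0, 0.0]
finger_gap: 93.7
```

```bash
python3 - <<'E'
from h import *
s=manip.read_state(); print(s['joints'].round(3),s['eef_pos'].round(1),s['eef_rot'].round(3),s['wrist_force'].round(1))
print((Tw()[:3,:3].T@(np.array([595,234.5,178])-s['eef_pos'])).round(1))
E
```

```text
[ 0.391  0.195  1.825 -0.34   0.502  2.08 ] [595.3 235.  177.4] [ 3.141 -0.662  0.129] [-0.4  0.   0. ]
[ 0.1  0.4 -0.7]
```

Call:
send_rows:
  plan:
    - {"travel": [0, 0, 0], "delta_rot": [0, 0, 0], "fingers": 1}
    - {"travel": [0, 0, 0], "delta_rot": [0, 0, 0], "fingers": 1}
    - {"travel": [0, 0, 0], "delta_rot": [0, 0, 0], "fingers": 1}
    - {"travel": [0, 0, 0], "delta_rot": [0, 0, 0], "fingers": 1}
    - {"travel": [0, 0, 0], "delta_rot": [0, 0, 0], "fingers": 1}
    - {"travel": [0, 0, 0], "delta_rot": [0, 0, 0], "fingers": 1}
    - {"travel": [0, 0, 0], "delta_rot": [0, 0, 0], "fingers": 1}
    - {"travel": [0, 0, 0], "delta_rot": [0, 0, 0], "fingers": 1}
    - {"travel": [0, 0, 0], "delta_rot": [0, 0, 0], "fingers": 1}
    - {"travel": [0, 0, 0], "delta_rot": [0, 0, 0], "fingers": 1}
  grip_force: 40

```text
clock: 8.3
eef_pos: [595.2, 235.1, 178.4]
eef_rot: [-3.142, -0.663, 0.128]
wrist_force: [0.9, 0.7, 0.2]
finger_gap: 0.6
```

The fingers shut to 0.6 mm, so the bar wasn't between them. I'll look before moving.

```bash
python3 - <<'E'
from h import *
c=snap('wrist'); P=cloud(c); save(c,'w3.png',s=1.4)
s=snap('side'); save(s,'s3.png',(200,90,360,250),3.6)
b=P[((P>[530,190,160])&(P<[670,290,200])).all(-1)]; print(len(b),np.percentile(b,[2,50,98],0).round(1).tolist())
for n,cc in [('wrist',c),('side',s)]:
    print([(w(cc,d['at']).tolist(),round(d['confidence'],2)) for d in tip_of('caddy_grip',n)[:3]])
E
python3 -c "
import cv2,numpy as np
a=cv2.imread('pics/w3.png');b=cv2.imread('pics/s3.png')
a=cv2.resize(a,(400,300));b=cv2.resize(b,(400,400));o=np.zeros((400,800,3),np.uint8);o[:300,:400]=a;o[:,400:]=b;cv2.imwrite('pics/m3.png',o)"
```

```text
1278 [[561.5, 230.4, 181.8], [614.9, 237.0, 183.6], [640.8, 244.9, 185.0]]
[([600.0, 234.0, 177.0], 0.73), ([732.0, -220.0, 2.0], 0.41)]
[([592.0, 233.0, 172.0], 0.95), ([420.0, 295.0, 94.0], 0.78), ([439.0, 100.0, 93.0], 0.76)]
```

View pics/m3.png

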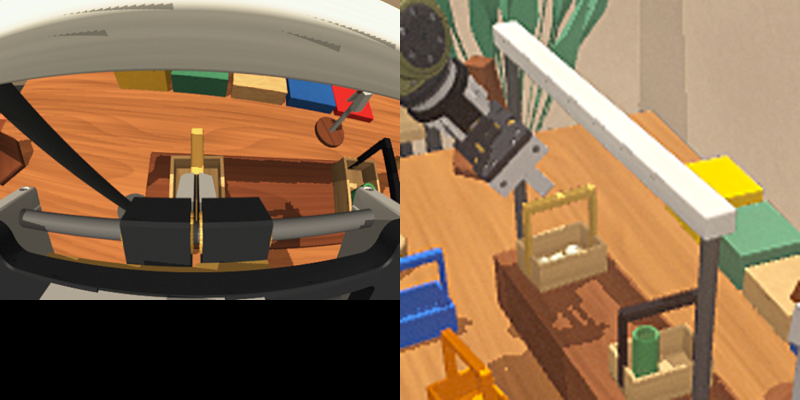

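Left (wrist): the jaws are shut above the crossbar, which lies undisturbed at (197,150). Right (side): the fingertips at (547,190) sit above and short of the crossbar at (560,200). The fingertips seem shorter than the reported TCP implies, so I'll measure the tip in the side cloud.

```bash
python3 - <<'E'
from h import *
c=snap('side'); P=cloud(c); T=Tw(); print(manip.tip_reach, T[:3,3].round(1))
q=(P-T[:3,3])@T[:3,:3]   # tool coords
m=(abs(q[...,0])<40)&(abs(q[...,1])<60)&(q[...,2]>-90)&(q[...,2]<40)
v,u=np.where(m)
for z0 in range(-90,40,8):
    k=m&(q[...,2]>=z0)&(q[...,2]<z0+8)
    if k.sum(): print(z0,k.sum(),np.median(q[k],0).round(1),c['color'][k].mean(0).round(0))
W=snap('wrist');
f=np.radians; 
print('px of TCP in side',px(c,T[:3,3]),'tip',px(c,T[:3,3]+19*T[:3,2]),'grip',px(c,[595,234.5,178]))
for vv in range(158,176,2): print(vv,[tuple(c['color'][vv,uu]//10) for uu in range(250,276,2)])
E
```

```text
19.0 [595.1 235.1 178.4]
-74 2 [ -0.3  15.1 -66.8] [169. 158. 147.]
-66 14 [ -1.5  13.  -62. ] [168. 154. 143.]
-58 18 [ -1.7  13.  -54.5] [171. 157. 146.]
-50 13 [ -1.   13.1 -46.7] [169. 158. 149.]
-42 16 [ -1.3  12.2 -37.6] [167. 157. 148.]
-34 22 [-28.    8.5 -30.6] [184. 153. 100.]
-26 26 [-24.2   6.1 -22.4] [181. 139.  74.]
-18 22 [-15.5   6.2 -13.5] [186. 143.  68.]
-10 21 [-4.5  5.3 -4.8] [197. 157.  76.]
-2 19 [5.3 6.5 0.5] [191. 149.  73.]
6 23 [15.5  6.3 10.3] [188. 144.  72.]
14 20 [25.5  7.2 17.5] [192. 151.  75.]
22 12 [31.6  7.1 24.4] [194. 151.  76.]
30 8 [26.2  6.2 36.3] [169. 127.  64.]
38 5 [21.1  4.1 39.4] [166. 124.  65.]
px of TCP in side (np.float64(262.9953053509472), np.float64(168.65628459354645)) tip (np.float64(266.7082080430024), np.float64(172.02872081668806)) grip (np.float64(263.02594363358014), np.float64(168.8744070374471))
158 [(np.uint8(17), np.uint8(15), np.uint8(14)), (np.uint8(16), np.uint8(15), np.uint8(14)), (np.uint8(17), np.uint8(15), np.uint8(14)), (np.uint8(21), np.uint8(15), np.uint8(9)), (np.uint8(21), np.uint8(15), np.uint8(8)), (np.uin
[... 4166 characters left out ...]
t8(8)), (np.uint8(22), np.uint8(15), np.uint8(9)), (np.uint8(22), np.uint8(15), np.uint8(9)), (np.uint8(21), np.uint8(15), np.uint8(8))]
174 [(np.uint8(16), np.uint8(12), np.uint8(6)), (np.uint8(16), np.uint8(12), np.uint8(5)), (np.uint8(16), np.uint8(12), np.uint8(5)), (np.uint8(18), np.uint8(12), np.uint8(6)), (np.uint8(22), np.uint8(15), np.uint8(8)), (np.uint8(21), np.uint8(14), np.uint8(8)), (np.uint8(22), np.uint8(15), np.uint8(8)), (np.uint8(22), np.uint8(15), np.uint8(8)), (np.uint8(22), np.uint8(15), np.uint8(8)), (np.uint8(22), np.uint8(15), np.uint8(8)), (np.uint8(21), np.uint8(15), np.uint8(8)), (np.uint8(22), np.uint8(15), np.uint8(9)), (np.uint8(22), np.uint8(15), np.uint8(8))]
```

```bash
python3 - <<'E'
from h import *
T=Tw()
for n in ['side','wrist']:
    c=snap(n); P=cloud(c); q=(P-T[:3,3])@T[:3,:3]; C=c['color'].astype(int)
    g=(C.max(-1)-C.min(-1)<45)&(c['z_map']>0)
    print(n)
    for z0 in range(-200,40,6):
        k=g&(abs(q[...,0])<45)&(abs(q[...,1])<95)&(q[...,2]>=z0)&(q[...,2]<z0+6)
        if k.sum()>2: print(z0,k.sum(),np.percentile(q[k],[3,97],0)[:,:2].round(0).tolist())
E
```

```text
side
-200 16 [[-30.0, 15.0], [28.0, 20.0]]
-194 24 [[-16.0, 9.0], [17.0, 19.0]]
-188 38 [[-21.0, 4.0], [21.0, 19.0]]
-182 32 [[-20.0, 8.0], [19.0, 20.0]]
-176 30 [[-18.0, 9.0], [20.0, 20.0]]
-170 41 [[-22.0, 7.0], [18.0, 19.0]]
-164 305 [[-31.0, 11.0], [28.0, 90.0]]
-158 83 [[-30.0, 21.0], [28.0, 92.0]]
-152 58 [[-33.0, 21.0], [30.0, 91.0]]
-146 127 [[-33.0, -32.0], [31.0, 88.0]]
-140 79 [[-32.0, -73.0], [30.0, 84.0]]
-134 70 [[-34.0, -73.0], [29.0, 83.0]]
-128 54 [[-34.0, -74.0], [30.0, 84.0]]
-122 34 [[-35.0, -74.0], [29.0, 83.0]]
-68 12 [[-9.0, -94.0], [42.0, 16.0]]
-62 18 [[-9.0, -94.0], [43.0, 17.0]]
-56 13 [[-9.0, -94.0], [37.0, 16.0]]
-50 10 [[-9.0, 11.0], [6.0, 15.0]]
-44 9 [[-9.0, 11.0], [6.0, 15.0]]
-38 11 [[-9.0, 10.0], [6.0, 16.0]]
-32 7 [[-9.0, 11.0], [6.0, 13.0]]
16 5 [[-22.0, -95.0], [-16.0, -93.0]]
22 5 [[-34.0, -93.0], [-23.0, -92.0]]
28 3 [[-36.0, -93.0], [-28.0, -90.0]]
34 4 [[-39.0, -94.0], [-33.0, -92.0]]
wrist
-164 3817 [[4.0, -70.0], [23.0, 75.0]]
-158 12600 [[22.0, -60.0], [31.0, 60.0]]
-152 4755 [[22.0, -62.0], [33.0, 63.0]]
-146 9527 [[19.0, -23.0], [34.0, 7
[... 311 characters left out ...]
[8.0, -12.0], [10.0, 11.0]]
-68 290 [[8.0, -95.0], [44.0, 11.0]]
-62 329 [[8.0, -95.0], [44.0, 11.0]]
-56 287 [[8.0, -95.0], [40.0, 11.0]]
-50 274 [[8.0, -95.0], [35.0, 11.0]]
-44 233 [[8.0, -95.0], [30.0, 11.0]]
-38 207 [[8.0, -95.0], [26.0, 11.0]]
-32 194 [[8.0, -95.0], [22.0, 10.0]]
-26 102 [[8.0, -95.0], [19.0, 7.0]]
-20 39 [[4.0, -95.0], [15.0, -94.0]]
-14 36 [[0.0, -95.0], [8.0, -94.0]]
-8 34 [[-4.0, -95.0], [4.0, -94.0]]
-2 27 [[-8.0, -95.0], [-0.0, -94.0]]
4 36 [[-14.0, -95.0], [-4.0, -94.0]]
10 22 [[-17.0, -95.0], [-11.0, -94.0]]
16 31 [[-23.0, -95.0], [-13.0, -94.0]]
22 13 [[-25.0, -95.0], [-18.0, -94.0]]
28 26 [[-31.0, -95.0], [-24.0, -94.0]]
34 19 [[-37.0, -95.0], [-27.0, -94.0]]
```

Both cameras agree: the fingertips are at tool z ≈ -26 and the body starts at -122. The reported TCP therefore lies about 45 mm ahead of the real grasp point, and I'll allow for that. I'll back off, open, restore some tilt so the wrist camera clears the bar, and aim 18 mm on the near side of the crossbar's middle.

Call:
send_rows:
  plan:
    - {"travel": [0, 0, -20], "delta_rot": [0, 0, 0], "fingers": -1}
    - {"travel": [0, 0, -20], "delta_rot": [0, 0, 0], "fingers": -1}
    - {"travel": [0, 0, 0], "delta_rot": [0, 3, 0], "fingers": -1}
    - {"travel": [0, 0, 0], "delta_rot": [0, 3, 0], "fingers": -1}
    - {"travel": [0, 0, 0], "delta_rot": [0, 0, 0], "fingers": -1}
    - {"travel": [0, 0, 0], "delta_rot": [0, 0, 0], "fingers": -1}
    - {"travel": [0, 0, 0], "delta_rot": [0, 0, 0], "fingers": -1}
    - {"travel": [0, 0, 0], "delta_rot": [0, 0, 0], "fingers": -1}

```text
clock: 9.7
eef_pos: [570.9, 231.9, 210.0]
eef_rot: [-3.142, -0.768, 0.128]
wrist_force: [-0.2, -0.9, -0.5]
finger_gap: 77.1
```

```bash
python3 - <<'E'
from h import *
s=manip.read_state(); T=Tw(); print(s['joints'].round(3),s['eef_pos'].round(1),s['eef_rot'].round(3),s['finger_gap'])
print((T[:3,:3].T@(np.array([577.2,232.2,178])+42*T[:3,2]-s['eef_pos'])).round(1))
c=snap('wrist'); P=cloud(c); q=(P-T[:3,3])@T[:3,:3]
for y0 in (-55,45): 
  k=(abs(q[...,1])>44)&(abs(q[...,1])<62)&(q[...,1]*y0>0)&(abs(q[...,0])<12)&(q[...,2]>-80)&(q[...,2]<40); print('finger zmax',np.percentile(q[k][:,2],[50,95,99]).round(1),np.percentile(q[k][:,1],[5,95]).round(1))
b=P[((P>[545,200,180])&(P<[645,270,190])).all(-1)];p=np.polyfit(b[:,0],b[:,1],1);print(np.polyval(p,[577,595]),np.degrees(np.arctan(p[0])))
E
```

```text
[ 0.421  0.08   1.925 -0.492  0.438  2.236] [570.9 231.9 210. ] [-3.142 -0.768  0.128] 77.0924600224457
[-17.7   0.5  69.4]
finger zmax [-59.2 -29.7 -25.7] [-50.3 -44.3]
finger zmax [-59.3 -30.1 -25.6] [44.3 49.7]
[232.24928565 234.62563057] 7.520649432383107
```

Call:
send_rows:
  plan:
    - {"travel": [-8.8, 0.2, 0], "delta_rot": [0, 0, 0], "fingers": -1}
    - {"travel": [-8.8, 0.3, 5], "delta_rot": [0, 0, 0], "fingers": -1}
    - {"travel": [0, 0, 13], "delta_rot": [0, 0, 0], "fingers": -1}
    - {"travel": [0, 0, 13], "delta_rot": [0, 0, 0], "fingers": -1}
    - {"travel": [0, 0, 13], "delta_rot": [0, 0, 0], "fingers": -1}
    - {"travel": [0, 0, 0], "delta_rot": [0, 0, 0], "fingers": -1}

```text
clock: 10.5
eef_pos: [588.9, 233.5, 164.7]
eef_rot: [3.141, -0.766, 0.129]
wrist_force: [0.1, -0.6, -0.5]
finger_gap: 93.8
```

```bash
python3 - <<'E'
from h import *
s=manip.read_state(); T=Tw(); print(s['joints'].round(3),s['eef_pos'].round(1),s['eef_rot'].round(3),s['finger_gap'])
print((T[:3,:3].T@(np.array([577.2,232.2,178])+42*T[:3,2]-s['eef_pos'])).round(1))
E
```

```text
[ 0.408  0.181  1.928 -0.605  0.344  2.352] [588.9 233.5 164.7] [ 3.141 -0.766  0.129] 93.78234022377096
[ 0.7 -0.2 24.3]
```

Call:
send_rows:
  plan:
    - {"travel": [0.3, 0, 8], "delta_rot": [0, 0, 0], "fingers": -1}
    - {"travel": [0.2, 0, 8], "delta_rot": [0, 0, 0], "fingers": -1}
    - {"travel": [0.2, 0, 8], "delta_rot": [0, 0, 0], "fingers": -1}
    - {"travel": [0, 0, 0], "delta_rot": [0, 0, 0], "fingers": -1}
    - {"travel": [0, 0, 0], "delta_rot": [0, 0, 0], "fingers": 1}
    - {"travel": [0, 0, 0], "delta_rot": [0, 0, 0], "fingers": 1}
    - {"travel": [0, 0, 0], "delta_rot": [0, 0, 0], "fingers": 1}
    - {"travel": [0, 0, 0], "delta_rot": [0, 0, 0], "fingers": 1}
    - {"travel": [0, 0, 0], "delta_rot": [0, 0, 0], "fingers": 1}
    - {"travel": [0, 0, 0], "delta_rot": [0, 0, 0], "fingers": 1}
    - {"travel": [0, 0, 0], "delta_rot": [0, 0, 0], "fingers": 1}
    - {"travel": [0, 0, 0], "delta_rot": [0, 0, 0], "fingers": 1}
    - {"travel": [0, 0, 0], "delta_rot": [0, 0, 0], "fingers": 1}
  grip_force: 45

```text
clock: 12.12
eef_pos: [605.5, 235.9, 149.2]
eef_rot: [3.141, -0.768, 0.128]
wrist_force: [-1.7, -1.8, 0.8]
finger_gap: 11.6
```

```bash
python3 - <<'E'
from h import *
s=manip.read_state(); T=Tw(); print(s['joints'].round(3),s['eef_pos'].round(1),s['eef_rot'].round(3),s['finger_gap'],s['wrist_force'].round(1),s['moment'].round(2))
print(T[:3,:3].round(3))
E
```

```text
[ 0.398  0.238  1.901 -0.644  0.313  2.387] [605.5 235.9 149.2] [ 3.141 -0.768  0.128] 11.611309856287082 [-1.7 -1.8  0.8] [-0.09  0.38 -0.08]
[[ 0.714  0.128  0.689]
 [ 0.092 -0.992  0.089]
 [ 0.694  0.    -0.72 ]]
```

Gripped (11.6 mm). I'll lift 15 mm slowly and check the load and level.

Call:
send_rows:
  plan:
    - {"travel": [2.1, 0, -2.2], "delta_rot": [0, 0, 0], "fingers": 1}
    - {"travel": [2.1, 0, -2.2], "delta_rot": [0, 0, 0], "fingers": 1}
    - {"travel": [2.1, 0, -2.2], "delta_rot": [0, 0, 0], "fingers": 1}
    - {"travel": [2.1, 0, -2.2], "delta_rot": [0, 0, 0], "fingers": 1}
    - {"travel": [2.1, 0, -2.2], "delta_rot": [0, 0, 0], "fingers": 1}
    - {"travel": [0, 0, 0], "delta_rot": [0, 0, 0], "fingers": 1}

```text
clock: 12.88
eef_pos: [605.6, 235.9, 164.8]
eef_rot: [-3.141, -0.768, 0.128]
wrist_force: [-0.2, -0.5, -2.4]
finger_gap: 11.6
```

```bash
cat >> h.py <<'E'
def handle():
    T=Tw(); c=snap('wrist'); P=cloud(c); q=(P-T[:3,3])@T[:3,:3]; C=c['color'].astype(int)
    brass=(C[...,0]-C[...,2]>60)
    # brass top surface beyond the jaws, near expected grip point
    G=T[:3,3]-42*T[:3,2]; d=P-G; h=np.array([T[0,0],T[1,0],0]);h/=np.linalg.norm(h)
    a=d@h; l=d@np.array([-h[1],h[0],0])
    k=brass&(abs(l)<9)&(a>16)&(a<58)&(abs(d[...,2]-4)<16)
    if k.sum()<20: print('few',k.sum()); return c
    p=np.polyfit(a[k],d[...,2][k],1); res=d[...,2][k]-np.polyval(p,a[k]); kk=abs(res)<2.5
    p=np.polyfit(a[k][kk],d[...,2][k][kk],1)
    print('handle n',k.sum(),'pitch deg (nose up +)',np.degrees(np.arctan(p[0])).round(2),'top z rel G',p[1].round(1),'far end',np.percentile(a[k],99).round(1),'lat',np.median(l[k]).round(1),'G',G.round(1))
    return c
E
python3 - <<'E'
from h import *
s=manip.read_state(); print(s['joints'].round(3),s['eef_pos'].round(1),s['finger_gap'],s['wrist_force'].round(1),s['moment'].round(2))
c=handle(); save(c,'w4.png',s=1)
E
```

```text
[ 0.398  0.214  1.888 -0.583  0.342  2.323] [605.6 235.9 164.8] 11.649747411498085 [-0.2 -0.5 -2.4] [-0.08  0.74 -0.04]
handle n 1335 pitch deg (nose up +) -0.02 top z rel G 4.2 far end 57.6 lat 0.7 G [576.6 232.2 195. ]
```

Level (pitch 0.0°) and carried. Next: retreat from under the bar, then rise.

Call:
send_rows:
  plan:
    - {"travel": [-4, 0, -6.5], "delta_rot": [0, 0, 0], "fingers": 1}
    - {"travel": [-8.2, 0, -13.1], "delta_rot": [0, 0, 0], "fingers": 1}
    - {"travel": [-8.2, 0, -13.1], "delta_rot": [0, 0, 0], "fingers": 1}
    - {"travel": [-8.2, 0, -13.1], "delta_rot": [0, 0, 0], "fingers": 1}
    - {"travel": [-8.2, 0, -13.1], "delta_rot": [0, 0, 0], "fingers": 1}
    - {"travel": [-8.2, 0, -13.1], "delta_rot": [0, 0, 0], "fingers": 1}
    - {"travel": [-8.2, 0, -13.1], "delta_rot": [0, 0, 0], "fingers": 1}
    - {"travel": [-8.2, 0, -13.1], "delta_rot": [0, 0, 0], "fingers": 1}
    - {"travel": [-4, 0, -6.5], "delta_rot": [0, 0, 0], "fingers": 1}
    - {"travel": [5.5, 0, -6], "delta_rot": [0, 0, 0], "fingers": 1}
    - {"travel": [11.5, 0, -12], "delta_rot": [0, 0, 0], "fingers": 1}
    - {"travel": [11.5, 0, -12], "delta_rot": [0, 0, 0], "fingers": 1}
    - {"travel": [11.5, 0, -12], "delta_rot": [0, 0, 0], "fingers": 1}
    - {"travel": [11.5, 0, -12], "delta_rot": [0, 0, 0], "fingers": 1}
    - {"travel": [11.5, 0, -12], "delta_rot": [0, 0, 0], "fingers": 1}
    - {"travel": [5.5, 0, -6], "delta_rot": [0, 0, 0], "fingers": 1}
    - {"travel": [0, 0, 0], "delta_rot": [0, 0, 0], "fingers": 1}

```text
clock: 15.05
eef_pos: [486.1, 220.5, 294.1]
eef_rot: [-3.141, -0.768, 0.128]
wrist_force: [-0.1, 0.1, -3.1]
finger_gap: 11.3
```

```bash
python3 - <<'E'
from h import *
s=manip.read_state(); print(s['joints'].round(3),s['eef_pos'].round(1),s['finger_gap'],s['wrist_force'].round(1))
handle(); T=Tw()
# target: tool yaw -25deg, caddy centre (G + 18 along handle) over stand
y0=np.degrees(s['eef_rot'][2]); y1=-25.; N=18; S=np.array([529,-327.])
a=np.radians(y1-y0); Rz=R.from_rotvec([0,0,a]).as_matrix(); T1=Rz@T[:3,:3]
h=Rz@np.array([np.cos(np.radians(y0)),np.sin(np.radians(y0)),0])
G=np.array([*S,0])-18*h; tcp=G+42*T1[:,2]; D=np.array([*(tcp-T[:3,3])[:2],0]); print('D',D.round(1))
print('rot/row',(T[:3,:3].T@[0,0,1]*(y1-y0)/N).round(2))
for k in range(N):
    Rk=R.from_rotvec([0,0,a*k/N]).as_matrix()@T[:3,:3]; print((Rk.T@D/N).round(1).tolist())
E
```

```text
[ 0.492 -0.202  1.984 -0.411  0.666  2.167] [486.1 220.5 294.1] 11.293119727047523 [-0.1  0.1 -3.1]
handle n 1331 pitch deg (nose up +) -0.13 top z rel G 4.3 far end 57.5 lat 0.7 G [457.2 216.7 324.3]
D [  53.2 -552.1    0. ]
rot/row [-1.25 -0.    1.29]
[-0.7, 30.8, -0.7]
[-0.0, 30.8, -0.0]
[0.7, 30.8, 0.7]
[1.4, 30.8, 1.3]
[2.1, 30.7, 2.0]
[2.7, 30.6, 2.7]
[3.4, 30.4, 3.3]
[4.1, 30.3, 4.0]
[4.8, 30.1, 4.6]
[5.5, 29.9, 5.3]
[6.2, 29.6, 5.9]
[6.8, 29.3, 6.6]
[7.5, 29.0, 7.2]
[8.1, 28.7, 7.8]
[8.8, 28.3, 8.5]
[9.4, 27.9, 9.1]
[10.0, 27.5, 9.7]
[10.6, 27.0, 10.3]
```

Call:
send_rows:
  plan:
    - {"travel": [-0.3, 15.4, -0.3], "delta_rot": [-0.62, 0, 0.65], "fingers": 1}
    - {"travel": [-0.3, 15.4, -0.3], "delta_rot": [-0.62, 0, 0.65], "fingers": 1}
    - {"travel": [0, 30.8, 0], "delta_rot": [-1.25, 0, 1.29], "fingers": 1}
    - {"travel": [0.7, 30.8, 0.7], "delta_rot": [-1.25, 0, 1.29], "fingers": 1}
    - {"travel": [1.4, 30.8, 1.3], "delta_rot": [-1.25, 0, 1.29], "fingers": 1}
    - {"travel": [2.1, 30.7, 2.0], "delta_rot": [-1.25, 0, 1.29], "fingers": 1}
    - {"travel": [2.7, 30.6, 2.7], "delta_rot": [-1.25, 0, 1.29], "fingers": 1}
    - {"travel": [3.4, 30.4, 3.3], "delta_rot": [-1.25, 0, 1.29], "fingers": 1}
    - {"travel": [4.1, 30.3, 4.0], "delta_rot": [-1.25, 0, 1.29], "fingers": 1}
    - {"travel": [4.8, 30.1, 4.6], "delta_rot": [-1.25, 0, 1.29], "fingers": 1}
    - {"travel": [5.5, 29.9, 5.3], "delta_rot": [-1.25, 0, 1.29], "fingers": 1}
    - {"travel": [6.2, 29.6, 5.9], "delta_rot": [-1.25, 0, 1.29], "fingers": 1}
    - {"travel": [6.8, 29.3, 6.6], "delta_rot": [-1.25, 0, 1.29], "fingers": 1}
    - {"travel": [7.5, 29.0, 7.2], "delta_rot": [-1.25, 0, 1.29], "fingers": 1}
    - {"travel": [8.1, 28.7, 7.8], "delta_rot": [-1.25, 0, 1.29], "fingers": 1}
    - {"travel": [8.8, 28.3, 8.5], "delta_rot": [-1.25, 0, 1.29], "fingers": 1}
    - {"travel": [9.4, 27.9, 9.1], "delta_rot": [-1.25, 0, 1.29], "fingers": 1}
    - {"travel": [10, 27.5, 9.7], "delta_rot": [-1.25, 0, 1.29], "fingers": 1}
    - {"travel": [5.3, 13.5, 5.2], "delta_rot": [-0.62, 0, 0.65], "fingers": 1}
    - {"travel": [5.3, 13.5, 5.2], "delta_rot": [-0.62, 0, 0.65], "fingers": 1}

```text
clock: 17.6
eef_pos: [538.6, -332.6, 293.6]
eef_rot: [3.141, -0.768, -0.437]
wrist_force: [0.3, -0.6, -2.5]
finger_gap: 11.5
```

```bash
python3 - <<'E'
from h import *
s=manip.read_state(); print(s['joints'].round(3),s['eef_pos'].round(1),s['eef_rot'].round(3),s['finger_gap'],s['wrist_force'].round(1))
handle(); T=Tw(); y=s['eef_rot'][2]; h=np.array([np.cos(y),np.sin(y),0])
print('expected caddy centre',(T[:3,3]-42*T[:3,2]+18*h).round(1)); print(T[:3,:3].round(3))
for n in ['side','wrist','top']:
    c=snap(n); P=cloud(c); C=c['color'].astype(int); save(c,n+'5.png')
    m=(C[...,2]>C[...,0]+15)&(c['z_map']>0)&(abs(P[...,0]-529)<85)&(abs(P[...,1]+327)<85)&(P[...,2]>110)&(P[...,2]<200)
    b=P[m]
    if len(b)>30:
        r=cv2.minEnclosingCircle(b[:,:2].astype(np.float32)); print(n,len(b),'circle',np.round(r[0],1),round(r[1],1),'z',np.percentile(b[:,2],[10,50,90]).round(1))
    for t in ['caddy','stand']: print(t,[(w(c,d['at']).tolist(),round(d['confidence'],2)) for d in tip_of(t,n)[:4]])
a=np.zeros((420,1120,3),np.uint8); a[:,:560]=cv2.imread('pics/side5.png'); a[:,560:]=cv2.imread('pics/wrist5.png'); cv2.imwrite('pics/m5.png',cv2.resize(a,(800,300),interpolation=cv2.INTER_AREA))
E
```

```text
[-0.691  0.013  1.79   0.31   0.61   1.129] [ 538.6 -332.6  293.6] [ 3.141 -0.768 -0.437] 11.51782777221582 [ 0.3 -0.6 -2.5]
handle n 1321 pitch deg (nose up +) -0.08 top z rel G 4.3 far end 57.4 lat 0.9 G [ 512.2 -320.2  323.8]
expected caddy centre [ 528.7 -328.8  323.9]
[[ 0.652 -0.424  0.629]
 [-0.305 -0.906 -0.295]
 [ 0.695  0.001 -0.719]]
side 2269 circle [ 529.9 -332.8] 59.4 z [158.1 159.8 161.1]
caddy [([437.0, 97.0, -2.0], 0.82), ([529.0, -331.0, 224.0], 0.68), ([417.0, 292.0, -3.0], 0.61)]
stand [([531.0, -330.0, -3.0], 0.66)]
wrist 748 circle [ 517.  -337.4] 56.1 z [159.6 160.7 161.7]
caddy [([533.0, -328.0, 227.0], 0.91)]
stand []
top 161 circle [ 570.4 -297.8] 31.0 z [157.4 160.6 164. ]
caddy [([436.0, 96.0, 2.0], 0.98), ([530.0, -324.0, 223.0], 0.78), ([417.0, 298.0, 1.0], 0.59), ([596.0, 121.0, 333.0], 0.46)]
stand [([535.0, -330.0, 2.0], 0.51)]
```

View pics/m5.png

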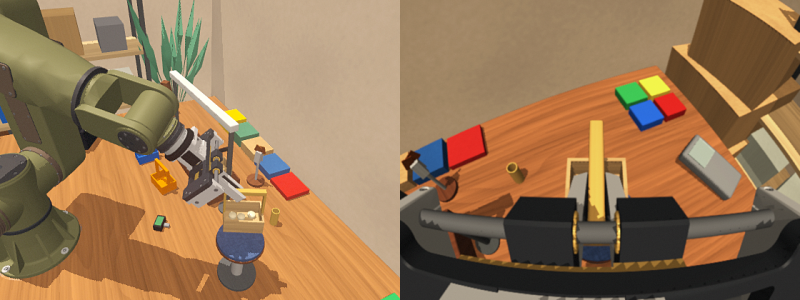

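The caddy hangs level over the blue cushion at side (240,225)–(240,245), with the buttons visible inside. It is centred within about 2 mm, and about 63 mm above the cushion. Lowering.

Call:
send_rows:
  plan:
    - {"travel": [-6, 0, 6.2], "delta_rot": [0, 0, 0], "fingers": 1}
    - {"travel": [-7.7, 0, 8], "delta_rot": [0, 0, 0], "fingers": 1}
    - {"travel": [-7.7, 0, 8], "delta_rot": [0, 0, 0], "fingers": 1}
    - {"travel": [-7.7, 0, 8], "delta_rot": [0, 0, 0], "fingers": 1}
    - {"travel": [-6, 0, 6.2], "delta_rot": [0, 0, 0], "fingers": 1}
    - {"travel": [-2.8, 0, 2.9], "delta_rot": [0, 0, 0], "fingers": 1}
    - {"travel": [-0.7, 0, 0.7], "delta_rot": [0, 0, 0], "fingers": 1}
    - {"travel": [0, 0, 0], "delta_rot": [0, 0, 0], "fingers": 1}
    - {"travel": [0, 0, 0], "delta_rot": [0, 0, 0], "fingers": 1}

```text
clock: 19.23
eef_pos: [539.1, -331.8, 238.6]
eef_rot: [3.141, -0.769, -0.435]
wrist_force: [0.2, 0.2, -3.2]
finger_gap: 11.3
```

Call:
send_rows:
  plan:
    - {"travel": [-0.7, 0, 0.72], "delta_rot": [0, 0, 0], "fingers": 1}
    - {"travel": [-0.7, 0, 0.72], "delta_rot": [0, 0, 0], "fingers": 1}
    - {"travel": [-0.7, 0, 0.72], "delta_rot": [0, 0, 0], "fingers": 1}
    - {"travel": [-0.7, 0, 0.72], "delta_rot": [0, 0, 0], "fingers": 1}
    - {"travel": [0, 0, 0], "delta_rot": [0, 0, 0], "fingers": 1}
    - {"travel": [0, 0, 0], "delta_rot": [0, 0, 0], "fingers": 1}

```text
clock: 19.98
eef_pos: [539.0, -331.8, 234.2]
eef_rot: [3.141, -0.768, -0.435]
wrist_force: [1.0, 0.1, -1.4]
finger_gap: 11.6
```

Call:
send_rows:
  plan:
    - {"travel": [-0.7, 0, 0.72], "delta_rot": [0, 0, 0], "fingers": 1}
    - {"travel": [-0.7, 0, 0.72], "delta_rot": [0, 0, 0], "fingers": 1}
    - {"travel": [0, 0, 0], "delta_rot": [0, 0, 0], "fingers": 1}
    - {"travel": [0, 0, 0], "delta_rot": [0, 0, 0], "fingers": 1}

```text
clock: 20.48
eef_pos: [539.0, -331.8, 232.2]
eef_rot: [3.141, -0.768, -0.435]
wrist_force: [0.5, 0.9, -3.1]
finger_gap: 11.9
```

Call:
send_rows:
  plan:
    - {"travel": [-0.7, 0, 0.72], "delta_rot": [0, 0, 0], "fingers": 1}
    - {"travel": [-0.7, 0, 0.72], "delta_rot": [0, 0, 0], "fingers": 1}
    - {"travel": [0, 0, 0], "delta_rot": [0, 0, 0], "fingers": 1}
    - {"travel": [0, 0, 0], "delta_rot": [0, 0, 0], "fingers": 1}

```text
clock: 20.98
eef_pos: [539.0, -331.8, 230.1]
eef_rot: [3.141, -0.768, -0.435]
wrist_force: [0.1, 0.9, -2.9]
finger_gap: 11.7
```

Call:
send_rows:
  plan:
    - {"travel": [-0.7, 0, 0.72], "delta_rot": [0, 0, 0], "fingers": 1}
    - {"travel": [-0.7, 0, 0.72], "delta_rot": [0, 0, 0], "fingers": 1}
    - {"travel": [0, 0, 0], "delta_rot": [0, 0, 0], "fingers": 1}
    - {"travel": [0, 0, 0], "delta_rot": [0, 0, 0], "fingers": 1}

```text
clock: 21.48
eef_pos: [539.0, -331.9, 228.4]
eef_rot: [3.141, -0.769, -0.435]
wrist_force: [-1.3, 0.5, -0.0]
finger_gap: 11.9
```

```bash
python3 - <<'E'
from h import *
for i in range(4):
    s=manip.read_state(); c=camera('side'); print(s['eef_pos'][2].round(1),s['wrist_force'].round(1),s['moment'].round(2))
E
```

```text
228.4 [-1.3  0.5 -0. ] [ 0.21  0.5  -0.01]
228.4 [-1.   0.3  0.7] [ 0.13  0.41 -0.06]
228.3 [-1.8  0.1  1.3] [ 0.17  0.4  -0.03]
228.3 [-2.1 -0.7 -0.1] [ 0.2   0.49 -0.08]
```

Contact: the load went from -2.7 N to about +0.5 N, so the cushion carries the caddy. Releasing.

Call:
send_rows:
  plan:
    - {"travel": [0, 0, 0], "delta_rot": [0, 0, 0], "fingers": 1}
    - {"travel": [0, 0, 0], "delta_rot": [0, 0, 0], "fingers": 1}
    - {"travel": [0, 0, 0], "delta_rot": [0, 0, 0], "fingers": 0.6}
    - {"travel": [0, 0, 0], "delta_rot": [0, 0, 0], "fingers": 0.3}
    - {"travel": [0, 0, 0], "delta_rot": [0, 0, 0], "fingers": 0}
    - {"travel": [0, 0, 0], "delta_rot": [0, 0, 0], "fingers": -0.3}
    - {"travel": [0, 0, 0], "delta_rot": [0, 0, 0], "fingers": -0.3}
    - {"travel": [0, 0, 0], "delta_rot": [0, 0, 0], "fingers": -0.3}
  grip_force: 5

```text
clock: 22.68
eef_pos: [539.0, -331.8, 228.1]
eef_rot: [3.141, -0.768, -0.435]
wrist_force: [-0.4, 0.7, -0.4]
finger_gap: 60.6
```

```bash
python3 - <<'E'
from h import *
s=manip.read_state(); print(s['finger_gap'],s['wrist_force'].round(1)); c=handle()
E
```

```text
60.59641577488343 [-0.4  0.7 -0.4]
handle n 1317 pitch deg (nose up +) 0.1 top z rel G 4.7 far end 57.5 lat 0.4 G [ 512.6 -319.4  258.4]
```

Free and level (0.1°). Now I'll back out along the tool axis.

Call:
send_rows:
  plan:
    - {"travel": [0, 0, -6], "delta_rot": [0, 0, 0], "fingers": -0.3}
    - {"travel": [0, 0, -12], "delta_rot": [0, 0, 0], "fingers": -0.3}
    - {"travel": [0, 0, -20], "delta_rot": [0, 0, 0], "fingers": -0.3}
    - {"travel": [0, 0, -25], "delta_rot": [0, 0, 0], "fingers": -0.3}
    - {"travel": [0, 0, -25], "delta_rot": [0, 0, 0], "fingers": -0.3}
    - {"travel": [0, 0, -25], "delta_rot": [0, 0, 0], "fingers": -0.3}
    - {"travel": [0, 0, -25], "delta_rot": [0, 0, 0], "fingers": -0.3}
    - {"travel": [0, 0, -15], "delta_rot": [0, 0, 0], "fingers": -0.3}
    - {"travel": [0, 0, 0], "delta_rot": [0, 0, 0], "fingers": -0.3}
    - {"travel": [0, 0, 0], "delta_rot": [0, 0, 0], "fingers": -0.3}

```text
clock: 23.98
eef_pos: [442.7, -286.9, 337.5]
eef_rot: [3.141, -0.767, -0.436]
wrist_force: [0.4, -1.2, -0.7]
finger_gap: 61.1
```

```bash
python3 - <<'E'
from h import *
s=manip.read_state(); print(s['eef_pos'].round(1),s['wrist_force'].round(1))
for n in ['side','wrist']:
    c=snap(n); P=cloud(c); save(c,n+'6.png')
    for t in ['caddy','other_caddy']: print(n,t,[(w(c,d['at']).tolist(),round(d['confidence'],2)) for d in tip_of(t,n)[:4]])
    b=P[((P>[440,-420,255])&(P<[610,-240,275])).all(-1)]
    if len(b)>20:
        mid=(np.percentile(b[:,:2],1,0)+np.percentile(b[:,:2],99,0))/2; A=np.c_[b[:,:2],np.ones(len(b))]
        print(n,'handle mid',mid.round(1),'z',np.percentile(b[:,2],[5,50,95]).round(1))
    if n=='wrist': A=c['color'][...,::-1]
    else: B=c['color'][170:320,160:360,::-1]
o=np.hstack([cv2.resize(B,(400,300),interpolation=cv2.INTER_CUBIC),cv2.resize(A,(400,300),interpolation=cv2.INTER_AREA)]);cv2.imwrite('pics/m6.png',o)
E
```

```text
[ 442.7 -286.9  337.5] [ 0.4 -1.2 -0.7]
side caddy [([529.0, -330.0, 159.0], 0.71), ([436.0, 95.0, -3.0], 0.58)]
side other_caddy [([620.0, -1.0, 79.0], 0.77)]
side handle mid [ 529.3 -330.9] z [256.  261.8 263.7]
wrist caddy [([533.0, -329.0, 161.0], 0.67)]
wrist other_caddy [([626.0, 3.0, 80.0], 0.7)]
wrist handle mid [ 529.8 -326.7] z [261.  263.2 264.2]
```

View pics/m6.png

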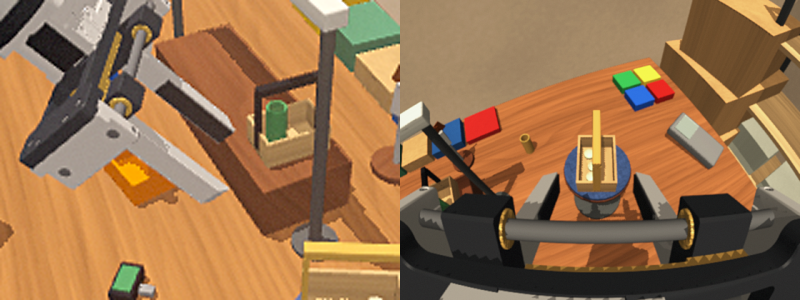

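The caddy stands centred on the blue cushion (right panel, 597,165) and the bystanders are in place. One enlarged crop to count the buttons.

```bash
python3 - <<'E'
import cv2,numpy as np
a=cv2.imread('pics/side6.png')[270:390,290:390]; b=cv2.imread('pics/wrist6.png')[140:310,210:340]
cv2.imwrite('pics/m7.png',np.hstack([cv2.resize(i,(400,480),interpolation=cv2.INTER_CUBIC) for i in (a,b)]))
E
```

```text
(no output)
```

View pics/m7.png

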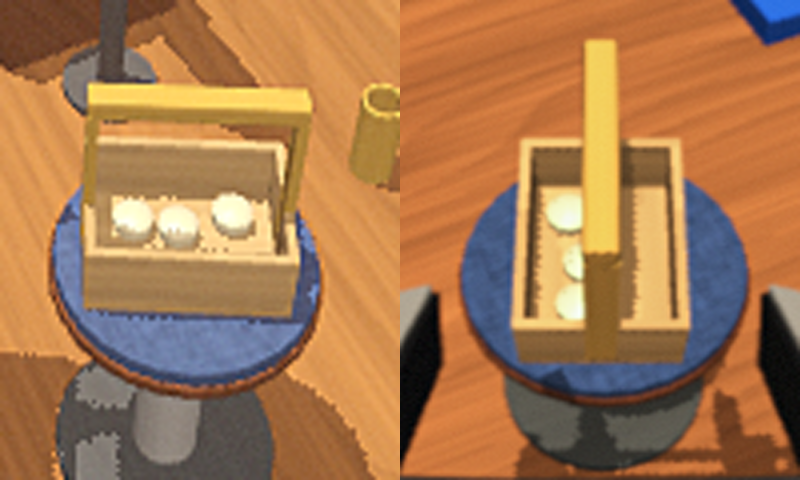

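All three buttons are in the caddy (left panel: 132,218; 178,227; 233,215), and it stands level in the middle of the cushion.

```bash
python3 -c "
from cell import manip
print(manip.sign_off())"
```

```text
the job is handed in; nothing more can be done
None
```

The brass-handled caddy now stands level in the middle of the round display stand with all three buttons in it. The job was handed in at about 24 s on the robot's clock.

- **Method:** I gripped the handle from the robot side with the gripper tilted about 44° so it stayed clear of the light bar. I then drew the caddy back, lifted it, carried it level and lowered it until the cushion took its weight.
- **Last checks:** The middle of the handle measured (529.5, -329), against a stand centre of about (530, -329). The handle's tilt along its length was 0.1° after release. The arm is clear of the caddy, and no force reading was above about 4 N.
- **First grasp missed:** The jaws closed empty just above the handle, touching nothing. Two cameras showed the real fingertips about 45 mm short of what the reported tool point implies, so I allowed for that and the second grasp held.
- **Bystanders:** The black-handled caddy measured in its starting place afterwards. The others I could see in the last pictures looked unmoved. I did not check the blue caddy or the tin again, but nothing touched them as far as the forces show.

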